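# Clip the sander's battery into its charger and start the charge

## Task

Put the sander's battery pack on charge: set it upright into the charger's pocket, press it down until the sprung clips snap and it stays down when you let go, and only then press the charger's green button until it clicks and stays in. Press gently, feeling for each snap: never press on the charger with more than about 25 N. Leave the other things on the bench where they are.

Things in the scene. Friction and masses are not known exactly. Their poses are not given: they have to be found in the camera images.
- pack_mid (a point): Centre, half-way up, of the battery pack: black and purple, loose, about 0.32 kg, standing upright, 100 mm tall (50 above and below this point), 60 mm along its x. Width along its y: 34 at the black top part, 50 at the purple part (24 below to 6 mm above this point), then a neck and at the foot a 50 mm wide catch rib, tapered below to 34. Half a turn about z is the same.
- pack_grip (a point): Where to grip the pack: on its axis, 28 mm above pack_mid (22 mm below the top), in the black ribbed part, 34 mm wide along y; close the fingers along y. Axes as the pack's.
- charger: Grey charger fixed to the bench, 100 mm along its x, 200 mm along its y, its top 66 mm above the bench; origin at the centre of its underside. It has a pocket in the top towards its +y end and a black panel with the green button towards its -y end.
- pocket (a point): Centre of the pocket's mouth, level with the charger's top face (66 mm above the bench); axes as the charger's. Inside it is 63 mm along x by 53 mm along y, with a black lead-in 6 mm wide and 6 mm deep sloping in all round. The pack goes in foot first, x along x (or half a turn round). Clipped and let go, pack_mid rests 4 mm (+-7) above this point; unclipped it is pushed up to 21 mm (+-7).
- clips (a point): Middle of the pocket, 33 mm below its mouth. Near here (+-7 mm in height, differing from unit to unit, not measured) a roller clip on each y side rides over the pack's rib and snaps in above it, while a spring plate pushes the pack up (5 to 9 N). From first touch: peak push of about 12 N some 6 mm deeper, snapped at 13, hard stop at 14.5. The rollers first touch with pack_mid 50 mm above the clips, the plate 4 mm sooner.
- panel (a point): Point on the charger's top face (66 mm above the bench) right under the centre of the green button; axes as the charger's. The button is a round green cap of 22 mm diameter that moves straight down; its top stands 17 mm (+-7, differing from unit to unit, not measured) above this point when out.
- button (a joint): How far the green button is pushed in, in m: 0 out, 0.006 fully in. A snap-acting button that stays in: the force climbs to a peak of 5 to 7 N at about 1.5 mm, falls to nothing at 4 mm and then the button pulls itself in to its hard stop at 6 mm.
- block: Bystander: cork sanding block, loose, 80 x 50 x 28 mm, origin at the centre of its underside.
- glue: Bystander: white glue bottle with orange cap, loose, 52 mm diameter, 130 mm tall, origin at the centre of its underside.
- backpad: Bystander: black round sander backing pad, loose, 125 mm diameter, 23 mm tall, origin at the centre of its underside.
- sander: Bystander: purple cordless random-orbit sander standing on its pad, loose, 1.2 kg, pad 125 mm diameter, 140 mm tall, with a handle 150 mm long along its -x; origin at the centre of its underside.
Things that resemble listed ones, but are neither listed nor needed, are in the scene too. There is more than one size of the charger; the one meant has the size given above.

How it is judged (in metres and radians):
On the way, in this order (a step that is already met when the one before it is completed fails the run):
1. the pack is clipped in: let go and staying down in the pocket (z of pack_mid in the frame of pocket below 0.0125 m and horizontal distance between pack_mid and pocket below 0.006 m and angle between pack_mid's own z axis and vertical below 0.12 rad and contact force between the fingers and anything else below 0.3 N), for 0.3 s.
2. the green button has snapped in, with the pack still clipped (z of pack_mid in the frame of pocket below 0.0125 m and horizontal distance between pack_mid and pocket below 0.006 m and angle between pack_mid's own z axis and vertical below 0.12 rad and value of joint button above 0.0048 m), for 0.2 s.
At the end, for the whole second after the job is handed in: The pack stands in the pocket, held down by the clips (pack_mid less than 12.5 mm above the pocket's mouth, within 6 mm of its centre, tilted less than 0.12 rad), the green button stays in (more than 4.8 mm), and block, glue bottle, backing pad and sander are within 30 mm of where they were (all of step 2 and distance of each of block, glue, backpad, sander from where it was at the start of the episode below 0.03 m); the robot touches nothing.
It fails at once if the robot presses on the charger or its button with more than 29 N (contact force between the fingers and charger above 29 N).
It fails at once if the charger is loaded with more than 43 N in all (a clipped pack alone gives about 14 N) (contact force between charger and anything else above 43 N).
It fails at once if a bystander (block, glue bottle, backing pad or sander) is knocked more than 30 mm away (distance of any of block, glue, backpad, sander from where it was at the start of the episode above 0.03 m).
It also fails if it takes over 53 s, if anything falls off the work surface, if the arm or the gripper's body presses on something with over 40 N, if the wrist force passes 120 N, or if a joint passes its speed limit or range.

## Robot

A 7-joint arm with a two-finger parallel gripper is mounted at the origin on the work surface. World frame = base frame: x ahead of the robot, y to its left, z up, the work surface at z = 0. Lengths are in mm, angles in rad, forces in N, time in s.
With the tool pointing down it reaches from about 350 to 900 mm from the base axis. Payload 7.2 kg.
Tool frame: the origin (TCP) lies at the very end of the fingers, on their centre line; the grasp point (between the pads) lies env.pinch_z behind it (env.pinch_z is the distance from the TCP to the grasp point, in mm); z points along the fingers, x is the direction in which the jaws open and shut, and the axes are right-handed (so a half turn about z gives the same grasp; the last joint's range is limited). The gripper opens to 85 mm and grips with 20 to 120 N. Pads are 22 mm wide; open, the fingers measure 114 mm over their backs; the gripper's body (76 mm by 85 mm) begins 54 mm behind the grasp point. The pads swing forward as they close: fully open they stand 13 mm farther back than shut.
Start: joints at [1.281, 0.411, -0.013, 1.596, 0.006, 1.134, -0.082], TCP at [137.479, -609.695, 231.297] pointing down, gripper open.
Joint ranges: [-2.95, 2.95], [-0.29, 1.99], [-1.47, 1.44], [0.14, 2.54], [-1.03, 4.17], [0.13, 1.85], [-2.86, 2.86]. Speed limits (rad/s): [2.39, 2.39, 3.01, 3.01, 3.14, 3.14, 3.14].

## Interface

Orientations are given as a rotation vector (axis times angle).
In Python, from station import env gives the robot as it stands.
- The arm moves only by the shell command python3 -m handwheel 'ROWS' [FORCE]. ROWS is a JSON object of lists of equal length, an entry for each row: "xyz": the shift along the tool's x, y, z in cm, a list of three; "dr": the turn, a rotation vector about the tool's x, y, z in rad, a list of three; "grip": the opening, from 0 (shut) to 1 (fully open). In form: {"xyz": [[tx, ty, tz], ...], "dr": [[rx, ry, rz], ...], "grip": [grip, ...]}. A call has 1 to 12 rows; each row shifts and turns the pose as measured when the row begins, along the tool's axes as they then stand; what a row does not reach is not made up. A row lasts 1/12 s, in which the tool goes at most 41.7 mm and 7.16 degrees, less where a joint would pass 70% of its speed; a pose out of reach is approached as far as the arm can. A call with a gripper value outside its range is refused whole. The fingers move at their own pace and stop on an object; FORCE is the grip in N (left out, the last holds). Time passes only in rows, so rows that do not move let the fingers close. It gives the time, the measured TCP pose, the force and the opening at its end, in the units of the state.
- env.get_state(): the state, without advancing time (a new reading comes with each control period).
- env.snapshot(name): name is "scene" or "top" or "wrist"; returns a dict with "frame" (420x560x3 uint8, red, green, blue), "z_map" (420x560 float32, mm along the optical axis (not along the pixel's ray), 0 where there is no reading), "vertical_fov" (degrees; the focal length in pixels is half the picture's height over the tangent of half this angle, whatever the lens; pixels are square), "cx", "cy" (the principal point, pixels), "dist_coeffs" ([k1, k2, p1, p2, k3] as OpenCV has them; the pictures are not rectified), "R" (3x3) and "t" (3): a world point X has camera coordinates R X + t. Camera axes: x right, y down, z forward; pixel columns grow to the right and rows downward; lengths in mm; the calibration is good to about 2 mm. A picture is of the moment at which its call begins.
- env.job_done(): hands the job in, once; it reports no verdict.
The state is a dict: "time_s": time; "joint_positions": joint angles; "qvel": joint speeds; "joint_efforts": joint torques, N m; "tool_pos": TCP position; "eef_rot": TCP orientation; "force": force on the tool from outside, world axes, zero at the start; "wrist_torque": the same for the moment, N m; "gripper_width": finger opening in mm.
Only numpy, scipy, OpenCV 4.12 (cv2) and the standard library are available. Lean on these libraries where they do the work, as an engineer would, in place of code of your own. Each camera call takes 0.05 s, during which the arm holds its last target.

## Working session

There is one attempt and no reset: what is moved stays moved. The work goes in short steps, Python scripts to look and compute and a shell command to move; the robot and the scene stay as the last step left them, time stands still between calls to the robot, and variables do not carry over. Pictures are saved under pics/ and viewed, and the job is handed in when it is done.

```bash
ls; mkdir -p pics
cat > h.py <<'E'
import numpy as np, cv2
from station import env
def K(s):
    h=s["frame"].shape[0]; f=h/2/np.tan(np.radians(s["vertical_fov"])/2)
    return np.array([[f,0,s["cx"]],[0,f,s["cy"]],[0,0,1.]])
def cloud(s):
    k=K(s); z=s["z_map"]; h,w=z.shape
    u,v=np.meshgrid(np.arange(w),np.arange(h))
    p=cv2.undistortPoints(np.stack([u,v],-1).reshape(-1,1,2).astype(np.float64),k,np.array(s["dist_coeffs"],float)).reshape(h,w,2)
    c=np.dstack([p[...,0]*z,p[...,1]*z,z]).reshape(-1,3)
    X=((c-np.array(s["t"]))@np.array(s["R"])).reshape(h,w,3)
    X[z<=0]=np.nan
    return X
def save(n,img): cv2.imwrite("pics/"+n,cv2.cvtColor(img,cv2.COLOR_RGB2BGR))
E
python3 - <<'E'
from h import *
st=env.get_state(); print(st["tool_pos"],st["eef_rot"],st["force"],st["gripper_width"],env.pinch_z,st["time_s"])
import pickle
for n in ("scene","top"):
    s=env.snapshot(n); save(n+"0.png",s["frame"]); pickle.dump(s,open(n+"0.pkl","wb")); print(n,s["vertical_fov"],-np.array(s["R"]).T@s["t"],s["dist_coeffs"])
E
```

```text
pics
[ 137.33705096 -609.19935689  230.44824683] [-2.45291330e+00  1.96135594e+00  2.10533113e-03] [ 0.39500413 -0.79796493 -1.01820885] 85.36696512628637 18.700000000000003 0.0
scene 54.54028473199374 [1094.2841078  -284.08085125 1114.04620115] [-0.0318879  0.         0.         0.         0.       ]
top 50.64543754985956 [ 440.34552723    7.8353489  1531.26667353] [0.00208674 0.         0.         0.         0.        ]
```

View pics/scene0.png

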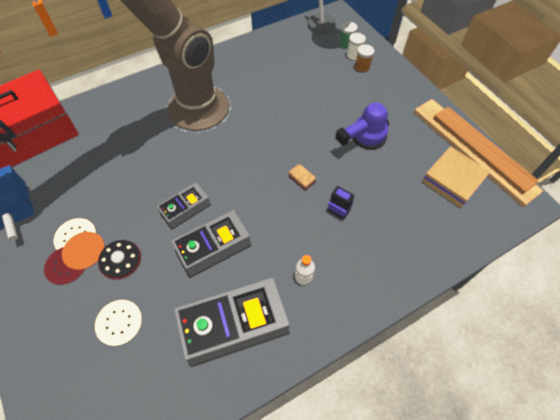

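View pics/top0.png

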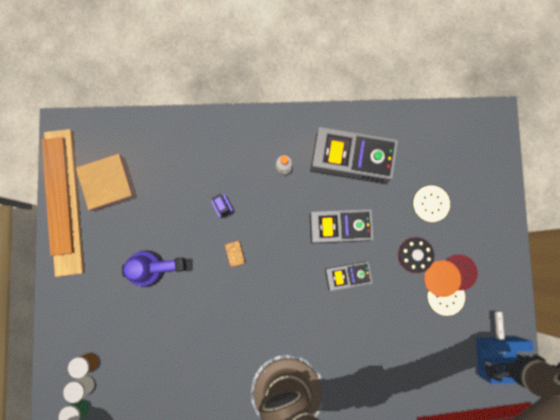

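Run:
```python
from h import *
import pickle
for n in("top","scene"):
  s=pickle.load(open(n+"0.pkl","rb")); X=cloud(s); im=s["frame"]
  Z=X[...,2]; print(n,"bench z",np.nanmedian(Z))
  m=((Z>15)&(Z<200)).astype(np.uint8)
  nl,lab,stt,cen=cv2.connectedComponentsWithStats(m)
  for i in range(1,nl):
    if stt[i,4]<60: continue
    P=X[lab==i]; zt=np.percentile(P[:,2],95)
    r=cv2.minAreaRect(P[:,:2].astype(np.float32))
    print(i,stt[i],cen[i].round(),"ztop",zt.round(1),"med",np.median(P[:,2]).round(1),"rect",np.round(r[0],1),np.round(r[1],1),round(r[2],1))
s=pickle.load(open("top0.pkl","rb"))
a=cv2.resize(s["frame"][110:300,200:420],(792,684),interpolation=cv2.INTER_CUBIC)[:600]
save("crop_top.png",a)
s=pickle.load(open("scene0.pkl","rb"))
save("crop_scene.png",cv2.resize(s["frame"][150:370,130:370],(640,587),interpolation=cv2.INTER_CUBIC))
```

```text
top bench z -0.7602727745714519
1 [ 311  127   87   56 3432] [355. 155.] ztop 94.7 med 87.6 rect [ 786.7 -245.6] [266.9 137.3] 78.5
2 [  42  129   42  147 4205] [ 61. 202.] ztop 45.2 med 37.6 rect [660.5 750.4] [500.6  98.6] 5.6
3 [  76  154   59   56 2189] [105. 182.] ztop 56.0 med 50.2 rect [719.6 600.9] [152.6 155. ] 17.4
4 [276 155  16  19 239] [283. 164.] ztop 132.0 med 90.7 rect [758.5  -7.8] [49.3 48.7] 49.9
5 [211 193  22  24 332] [221. 205.] ztop 105.2 med 98.2 rect [626.5 203.7] [60.5 50.3] 25.7
6 [ 310  209   63   33 1793] [342. 225.] ztop 73.1 med 66.4 rect [ 547.2 -194.4] [101.1 200.9] 0.8
8 [400 238  34  34 609] [417. 255.] ztop 25.4 med 18.3 rect [ 443.5 -451.9] [114.2 112. ] 88.3
9 [225 241  20  26 354] [234. 253.] ztop 33.5 med 28.5 rect [465.2 165.8] [79.7 50.3] 13.2
11 [ 122  250   65   37 1396] [149. 267.] ztop 139.8 med 104.5 rect [416.9 429.1] [214.9 119. ] 78.5
12 [325 262  47  28 909] [349. 275.] ztop 54.2 med 47.1 rect [ 380.5 -214.1] [ 71.6 143.2] 8.4
20 [ 476  311   58   73 1681] [499. 349.] ztop 119.0 med 73.9 rect [ 146.2 -696.2] [209.7 145. ] 1.3
21 [  5
[... 1079 characters left out ...]
1 428. ] [118.3 210.5] 19.0
29 [289 164  27  24 349] [302. 175.] ztop 30.4 med 26.8 rect [468.4 167.8] [81.6 51.2] 13.8
30 [ 157  182   53   44 1161] [183. 204.] ztop 50.2 med 45.0 rect [ 383.1 -212.4] [ 75.3 143.2] 7.7
31 [328 186  27  31 542] [341. 201.] ztop 101.4 med 82.9 rect [628.8 206.6] [61.1 55.1] 26.1
32 [ 172  210   79   66 2665] [211. 242.] ztop 69.4 med 64.2 rect [ 549.  -192.6] [104.2 200.7] 1.0
44 [107 247  25  27 247] [119. 260.] ztop 24.0 med 18.2 rect [ 462.6 -455.9] [65.3 83.9] 80.9
58 [295 255  20  29 435] [305. 270.] ztop 129.9 med 85.9 rect [766.5  -9.9] [52.1 45.6] 46.5
84 [ 174  278  116   87 5933] [230. 321.] ztop 91.2 med 86.3 rect [ 788.7 -244.7] [268.2 135.7] 79.0
```

View pics/crop_top.png

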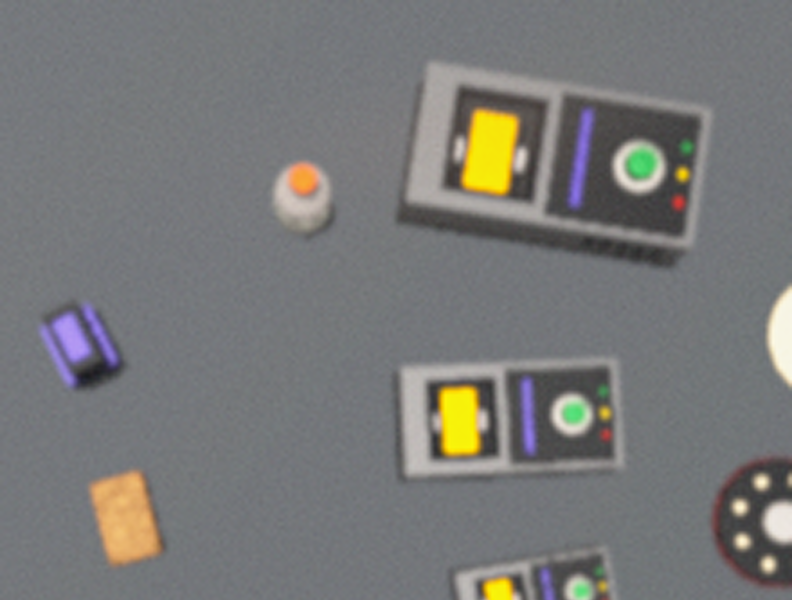

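View pics/crop_scene.png

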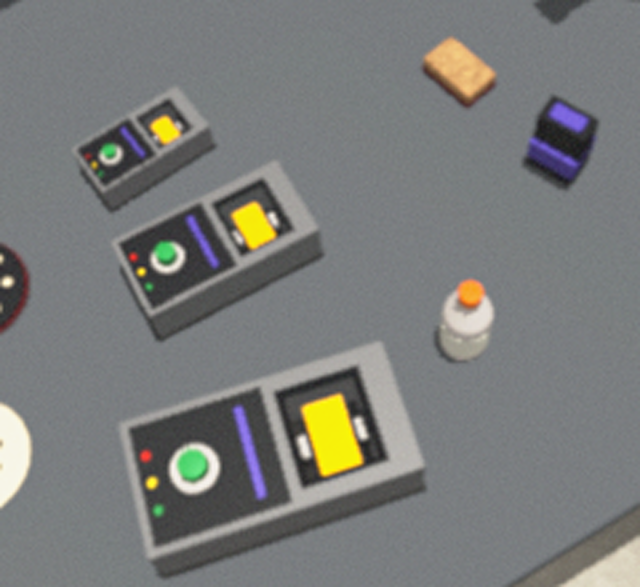

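```bash
cat >> h.py <<'E'
from scipy.spatial.transform import Rotation as R_
def goto(xyz,jaw_deg=None):
    "needed shift in tool axes cm, and rotation dr; jaw_deg: world direction of tool x, tool down"
    st=env.get_state(); p=np.array(st["tool_pos"]); R=R_.from_rotvec(st["eef_rot"]); M=R.as_matrix()
    print("t",round(st["time_s"],2),"tcp",p.round(1),"toolx deg",np.degrees(np.arctan2(M[1,0],M[0,0])).round(2),"toolz",M[:,2].round(4),"F",np.round(st["force"],1),"w",round(st["gripper_width"],1))
    if xyz is not None: print(" shift cm",((R.inv().apply(np.array(xyz)-p))/10).round(3), "n", round(np.linalg.norm(np.array(xyz)-p)/41.7,1))
    if jaw_deg is not None:
        best=None
        for k in (0,180):
            a=np.radians(jaw_deg+k); x=np.array([np.cos(a),np.sin(a),0]); z=np.array([0,0,-1.]); T=np.column_stack([x,np.cross(z,x),z])
            rv=(R.inv()*R_.from_matrix(T)).as_rotvec()
            print(" dr(k=%d)"%k,rv.round(4),"rows",(np.degrees(np.linalg.norm(rv))/7.16).round(1))
    print(" q",np.round(st["joint_positions"],2))
E
python3 - <<'E'
from h import *
goto([548,-190,300],91)
E
```

```text
t 0.1 tcp [ 137.4 -609.2  230.5] toolx deg -77.28 toolz [-4.0e-04  1.5e-03 -1.0e+00] F [0.4 0.4 0.2] w 85.3
 shift cm [-31.868 -49.28   -6.905] n 14.2
 dr(k=0) [-2.2000e-03  4.0000e-04 -2.9371e+00] rows 23.5
 dr(k=180) [2.000e-04 1.500e-03 2.045e-01] rows 1.6
 q [ 1.28  0.41 -0.01  1.6   0.01  1.13 -0.08]
```

```bash
python3 -m handwheel '{"xyz":[[-2.2,-3.4,-0.5],[-2.2,-3.4,-0.5],[-2.2,-3.4,-0.5],[-2.2,-3.4,-0.5],[-2.2,-3.4,-0.5],[-2.2,-3.4,-0.5],[-2.2,-3.4,-0.5],[-2.2,-3.4,-0.5],[-2.2,-3.4,-0.5],[-2.2,-3.4,-0.5],[-2.2,-3.4,-0.5],[-2.2,-3.4,-0.5]],"dr":[[0,0,0],[0,0,0],[0,0,0],[0,0,0],[0,0,0],[0,0,0],[0,0,0],[0,0,0],[0,0,0],[0,0,0],[0,0,0],[0,0,0]],"grip":[1,1,1,1,1,1,1,1,1,1,1,1]}'
python3 - <<'E'
from h import *
goto([548,-190,300],91)
E
```

```text
time_s: 1.1
tool_pos: [476.8, -259.5, 285.0]
eef_rot: [2.431, -1.985, -0.019]
force: [0.4, -0.7, 0.7]
gripper_width: 85.1
t 1.1 tcp [ 476.8 -259.5  285. ] toolx deg -78.46 toolz [-0.0111  0.0053 -0.9999] F [ 0.4 -0.7  0.7] w 85.1
 shift cm [-5.399 -8.356 -1.544] n 2.4
 dr(k=0) [-0.0096  0.0155 -2.9575] rows 23.7
 dr(k=180) [0.0105 0.0065 0.184 ] rows 1.5
 q [ 0.63  0.25 -0.27  1.7   0.07  1.21 -1.03]
```

```bash
python3 -m handwheel '{"xyz":[[-1.8,-2.8,-0.5],[-1.8,-2.8,-0.5],[-1.8,-2.8,-0.5],[0,0,0]],"dr":[[0,0,0],[0,0,0],[0.01,0.006,0.09],[0,0,0.09]],"grip":[1,1,1,1]}'
python3 - <<'E'
from h import *
goto([548,-190,300],91)
import pickle
s=env.snapshot("wrist"); save("w1.png",s["frame"]); pickle.dump(s,open("w1.pkl","wb"))
E
```

```text
time_s: 1.43
tool_pos: [556.1, -176.3, 299.9]
eef_rot: [-2.25, 2.185, 0.004]
force: [-0.8, 1.4, 0.1]
gripper_width: 85.3
t 1.43 tcp [ 556.1 -176.3  299.9] toolx deg -88.3 toolz [ 0.0017  0.0058 -1.    ] F [-0.8  1.4  0.1] w 85.3
 shift cm [ 1.344  0.852 -0.024] n 0.4
 dr(k=0) [-8.9000e-03 -2.9000e-03 -3.1294e+00] rows 25.0
 dr(k=180) [-0.0018  0.0057  0.0121] rows 0.1
 q [ 0.45  0.31 -0.29  1.59  0.08  1.25 -1.39]
```

View pics/w1.png

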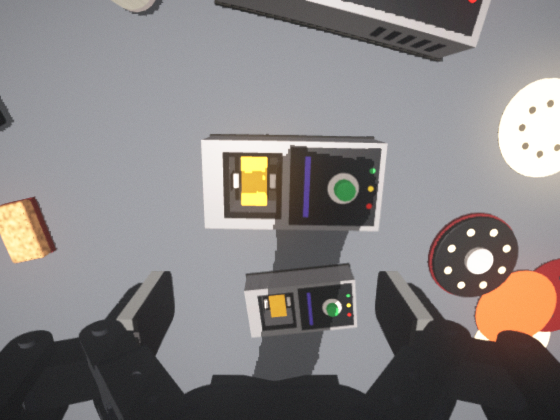

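Run:
```python
from h import *
import pickle
s=pickle.load(open("w1.pkl","rb")); X=cloud(s); im=s["frame"].astype(int); Z=X[...,2]
m=((Z>55)&(Z<90)); sub=np.zeros_like(m); sub[120:240,195:395]=1; m&=sub
top=m&(np.abs(Z-np.median(Z[m]))<4)
P=X[top]; print("top z",np.median(P[:,2]),cv2.minAreaRect(P[:,:2].astype(np.float32)))
# world xy of pixels projected to z=66 plane using depth-free ray
def plane(uv,zp):
    k=K(s); p=cv2.undistortPoints(np.array(uv,float).reshape(-1,1,2),k,np.array(s["dist_coeffs"],float)).reshape(-1,2)
    R=np.array(s["R"]);t=np.array(s["t"]);C=-R.T@t
    d=np.c_[p,np.ones(len(p))]@R
    return C+d*((zp-C[2])/d[:,2])[:,None]
# grey body edges: brightness
g=im.sum(2)
hsv=cv2.cvtColor(s["frame"],cv2.COLOR_RGB2HSV)
gr=((hsv[...,0]>50)&(hsv[...,0]<80)&(hsv[...,1]>120)&(hsv[...,2]>60))&sub
n,lab,stt,cen=cv2.connectedComponentsWithStats(gr.astype(np.uint8))
for i in range(1,n):
    if stt[i,4]>100: print("green",stt[i],cen[i],"z",np.median(Z[lab==i]),np.percentile(Z[lab==i],[5,95]),"xy",np.nanmedian(X[lab==i],0), plane([cen[i]],np.median(Z[lab==i])))
# pocket: pixels with Z<58 within charger interior, and dark lead-in
sub2=np.zeros_like(m); sub2[145:225,215:287]=1
dark=(g<330)&sub2
wh=(hsv[...,2]>170)
save("w1crop.png",cv2.resize(s["frame"][120:240,195:395],(800,480),interpolation=cv2.INTER_NEAREST))
for r in (165,185,205): print(r,Z[r,200:300:3].round(0))
pickle.dump(None,open("x","wb"))
```

```text
top z 67.39947063491691 ((546.9755859375, -196.57876586914062), (100.91950988769531, 200.41111755371094), 0.8234838247299194)
green [335 180  20  21 314] [344.37898089 189.95541401] z nan [nan nan] xy [ 550.0232958  -250.03967917   87.02554321] [[nan nan nan]]
165 [ 1. 66. 67. 67. 68. 67. 66. 68. 66. 64. 49. 21.  8.  7. 40. 40. 38. 40.
 41. 41. 40. 40. 39.  7.  6.  7. 63. 65. 66. 67. 68. 68. 67. 68.]
185 [ 0. 67. 67. 67. 67. 68. 67. 67. 67. 64. 53. 37. 39.  8. 39. 40. 40. 40.
 41. 39. 39. 39. 40.  9. 39. 37. 64. 68. 67. 66. 68. 68. 68. 67.]
205 [ 1.  0. 67. 67. 68. 67. 67. 67. 67. 63. 55. 32. 31. 33. 31. 30. 30. 40.
 41. 40. 39. 39. 38. 30. 29. 28. 63. 67. 67. 66. 68. 67. 68. 67.]
```

View pics/w1crop.png

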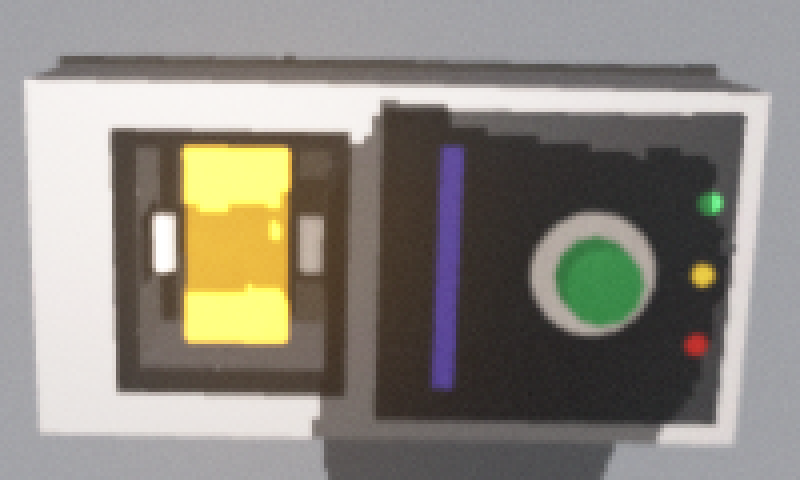

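```bash
cat >> h.py <<'E'
def plane(s,uv,zp):
    k=K(s); p=cv2.undistortPoints(np.array(uv,float).reshape(-1,1,2),k,np.array(s["dist_coeffs"],float)).reshape(-1,2)
    R=np.array(s["R"]);t=np.array(s["t"]);C=-R.T@t
    d=np.c_[p,np.ones(len(p))]@R
    return C+d*((zp-C[2])/d[:,2])[:,None]
E
python3 - <<'E'
from h import *
import pickle
s=pickle.load(open("w1.pkl","rb"))
c=np.array([[112,130],[348,133],[345,393],[118,390]])/4+[195,120]-0.4
W=plane(s,c,67.); print(W.round(1),W.mean(0))
for i in range(4): print(np.linalg.norm(W[i]-W[(i+1)%4]).round(1))
c=np.array([[27,82],[770,95],[737,443],[40,434]])/4+[195,120]-0.4
W=plane(s,c,67.); print(W.round(1),W.mean(0))
c=np.array([[533,211],[655,211],[655,335],[530,335]])/4+[195,120]-0.4
print(plane(s,c,67).mean(0), plane(s,[[344.6,190]],86))
E
```

```text
[[ 583.3 -119.2   67. ]
 [ 584.3 -182.9   67. ]
 [ 510.9 -184.6   67. ]
 [ 509.7 -120.    67. ]] [ 547.03963503 -151.66468696   67.        ]
63.7
73.5
64.6
73.6
[[ 595.5  -96.4   67. ]
 [ 598.3 -295.9   67. ]
 [ 499.3 -298.1   67. ]
 [ 495.7  -97.3   67. ]] [ 547.20986401 -196.9401679    67.        ]
[ 547.68572886 -252.27281837   67.        ] [[ 549.75062711 -250.37251761   86.        ]]
```

```bash
python3 -m handwheel '{"xyz":[[-3.7,-0.4,0.3],[-3.7,-0.4,0.3],[-3.7,-0.4,0.3],[-3.7,-0.4,0.3],[-3.7,-0.4,0.3],[-3.7,-0.4,0.3],[-3.7,-0.4,0.3],[-3.7,-0.4,0.3],[-3,-0.4,0.3],[0,0,0],[0,0,0],[0,0,0]],"dr":[[0,0,0],[0,0,0],[0,0,0],[0,0,0],[0,0,0],[0,0,0],[0,0,0],[0,0,0],[0,0,-0.1],[0,0,-0.11],[0,0,-0.11],[0,0,-0.1]],"grip":[1,1,1,1,1,1,1,1,1,1,1,1]}' 80
python3 - <<'E'
from h import *
goto([627,205,150],116)
import pickle
s=env.snapshot("wrist"); save("w2.png",s["frame"]); pickle.dump(s,open("w2.pkl","wb"))
E
```

```text
time_s: 2.48
tool_pos: [578.8, 146.9, 263.9]
eef_rot: [2.662, -1.647, -0.013]
force: [-0.3, -0.4, 1.0]
gripper_width: 85.7
t 2.48 tcp [578.8 146.9 263.9] toolx deg -63.49 toolz [-0.0132 -0.0054 -0.9999] F [-0.3 -0.4  1. ] w 85.7
 shift cm [-3.037 -7.066 11.295] n 3.3
 dr(k=0) [-1.5000e-03  2.2200e-02 -3.1326e+00] rows 25.1
 dr(k=180) [0.0142 0.001  0.009 ] rows 0.1
 q [ 0.04  0.39 -0.5   1.59  0.2   1.23 -1.61]
```

View pics/w2.png

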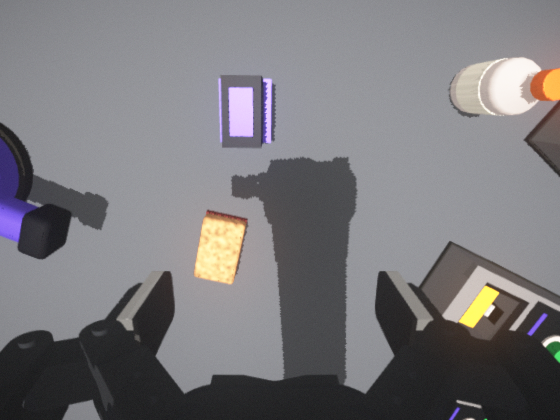

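Run:
```python
from h import *
import pickle
s=pickle.load(open("w2.pkl","rb")); X=cloud(s); Z=X[...,2]
sub=np.zeros(Z.shape,bool); sub[60:160,205:290]=1
for lo,hi in((92,110),(30,110)):
    P=X[sub&(Z>lo)&(Z<hi)]; print(len(P),np.median(P[:,2]),cv2.minAreaRect(P[:,:2].astype(np.float32)))
c=np.array([[220.5,75.5],[262,75.5],[264,147.5],[221.5,147.5]])
W=plane(s,c,100.); print(W.round(1),W.mean(0))
d=(W[2]-W[1]+W[3]-W[0]); print(np.degrees(np.arctan2(d[1],d[0])), np.linalg.norm(d)/2, np.linalg.norm(W[1]-W[0]))
```

```text
2990 101.37583178996147 ((627.3468017578125, 201.69137573242188), (60.27975082397461, 35.121768951416016), 25.777252197265625)
3682 101.1006658208621 ((627.166015625, 201.9793243408203), (60.28837966918945, 50.55782699584961), 25.922727584838867)
[[646.6 229.6 100. ]
 [661.9 198.7 100. ]
 [609.1 171.  100. ]
 [592.5 204.4 100. ]] [627.52536292 200.93633904 100.        ]
-153.67215876286116 59.65019136322602 34.52697213403596
```

```bash
python3 - <<'E'
from h import *
goto([627.4,204,140],115.8)
E
python3 -m handwheel '{"xyz":[[0,0,0],[-0.9,-2.4,3.4],[-0.9,-2.4,3.4],[-0.9,-2.3,3.4],[0,0,0],[0,0,0]],"dr":[[0.014,0.001,0.005],[0,0,0],[0,0,0],[0,0,0],[0,0,0],[0,0,0]],"grip":[1,1,1,1,1,1]}'
python3 - <<'E'
from h import *
goto([627.4,204,140],115.8)
E
```

```text
t 2.53 tcp [578.9 146.1 263.7] toolx deg -63.14 toolz [-0.0134 -0.006  -0.9999] F [ 0.5  0.3 -0.4] w 85.2
 shift cm [-2.968 -7.125 12.272] n 3.5
 dr(k=0) [-9.0000e-04  2.2900e-02 -3.1231e+00] rows 25.0
 dr(k=180) [0.0147 0.0006 0.0184] rows 0.2
 q [ 0.04  0.39 -0.5   1.59  0.2   1.23 -1.6 ]
time_s: 3.03
tool_pos: [634.6, 193.4, 158.4]
eef_rot: [2.652, -1.683, 0.01]
force: [1.0, -0.4, 0.9]
gripper_width: 85.3
t 3.03 tcp [634.6 193.4 158.4] toolx deg -64.81 toolz [ 0.005  -0.0043 -1.    ] F [ 1.  -0.4  0.9] w 85.3
 shift cm [-1.28   0.205  1.836] n 0.5
 dr(k=0) [-0.0095  0.0042  3.1309] rows 25.1
 dr(k=180) [-0.0027 -0.0061 -0.0107] rows 0.1
 q [-0.06  0.58 -0.46  1.55  0.29  1.07 -1.73]
```

```bash
python3 -m handwheel '{"xyz":[[-1.28,0.2,1.8],[0,0,0],[0,0,0]],"dr":[[-0.003,-0.006,-0.011],[0,0,0],[0,0,0]],"grip":[1,1,1]}'
python3 - <<'E'
from h import *
goto([627.4,204,60],115.8)
E
```

```text
time_s: 3.28
tool_pos: [627.9, 200.0, 141.7]
eef_rot: [2.654, -1.679, 0.003]
force: [-0.1, -1.0, 0.2]
gripper_width: 85.4
t 3.28 tcp [627.9 200.  141.7] toolx deg -64.64 toolz [ 0.0013 -0.0021 -1.    ] F [-0.1 -1.   0.2] w 85.4
 shift cm [-0.402 -0.12   8.173] n 2.0
 dr(k=0) [-3.8000e-03  4.0000e-04  3.1339e+00] rows 25.1
 dr(k=180) [-0.0003 -0.0024 -0.0077] rows 0.1
 q [-0.07  0.59 -0.46  1.58  0.3   1.04 -1.74]
```

```bash
python3 -m handwheel '{"xyz":[[-0.42,-0.12,2],[0,0,2],[0,0,2],[0,0,1.8],[0,0,0],[0,0,0]],"dr":[[0,-0.002,-0.008],[0,0,0],[0,0,0],[0,0,0],[0,0,0],[0,0,0]],"grip":[1,1,1,1,1,1]}'
python3 - <<'E'
from h import *
goto([627.4,204,60],115.8)
E
```

```text
time_s: 3.78
tool_pos: [635.8, 197.7, 77.2]
eef_rot: [-2.64, 1.68, -0.029]
force: [0.6, -0.5, 0.5]
gripper_width: 85.2
t 3.78 tcp [635.8 197.7  77.2] toolx deg -64.94 toolz [ 0.0221  0.     -0.9998] F [ 0.6 -0.5  0.5] w 85.2
 shift cm [-0.941  0.531  1.7  ] n 0.5
 dr(k=0) [-0.0148  0.0312  3.1286] rows 25.0
 dr(k=180) [-0.02   -0.0095 -0.0128] rows 0.2
 q [-0.09  0.66 -0.43  1.63  0.34  0.91 -1.78]
```

```bash
python3 -m handwheel '{"xyz":[[-0.94,0.53,0.3],[0,0,0],[0,0,0]],"dr":[[-0.02,-0.0095,-0.013],[0,0,0],[0,0,0]],"grip":[1,1,1]}'
python3 - <<'E'
from h import *
goto([627.4,204,60],115.8)
E
```

```text
time_s: 4.03
tool_pos: [629.0, 203.5, 79.6]
eef_rot: [-2.657, 1.67, -0.005]
force: [0.2, 0.3, -0.4]
gripper_width: 85.2
t 4.03 tcp [629.  203.5  79.6] toolx deg -64.3 toolz [ 0.0045  0.001  -1.    ] F [ 0.2  0.3 -0.4] w 85.2
 shift cm [-0.117  0.131  1.962] n 0.5
 dr(k=0) [-1.7000e-03  7.0000e-03  3.1399e+00] rows 25.1
 dr(k=180) [-0.0044 -0.0011 -0.0017] rows 0.0
 q [-0.09  0.66 -0.44  1.62  0.33  0.93 -1.77]
```

```bash
python3 -m handwheel '{"xyz":[[-0.12,0.13,1],[-0.1,0.1,1],[0,0,0],[0,0,0]],"dr":[[-0.004,-0.001,-0.002],[-0.005,-0.002,0],[0,0,0],[0,0,0]],"grip":[1,1,1,1]}'
python3 - <<'E'
from h import *
goto([627.4,204,60],115.8)
s=env.snapshot("wrist"); save("w3.png",s["frame"])
E
```

```text
time_s: 4.37
tool_pos: [626.9, 205.5, 60.3]
eef_rot: [2.662, -1.668, -0.004]
force: [-0.3, -0.5, -0.2]
gripper_width: 85.3
t 4.37 tcp [626.9 205.5  60.3] toolx deg -64.15 toolz [-0.0022  0.001  -1.    ] F [-0.3 -0.5 -0.2] w 85.3
 shift cm [0.158 0.022 0.03 ] n 0.0
 dr(k=0) [-2.9000e-03  2.4000e-03 -3.1407e+00] rows 25.1
 dr(k=180) [0.0015 0.0018 0.0008] rows 0.0
 q [-0.1   0.69 -0.43  1.63  0.34  0.9  -1.78]
```

View pics/w3.png

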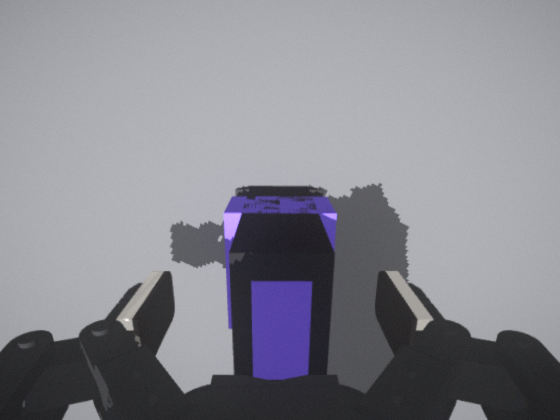

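```bash
python3 -m handwheel '{"xyz":[[0,0,0],[0,0,0],[0,0,0],[0,0,0],[0,0,0],[0,0,0]],"dr":[[0,0,0],[0,0,0],[0,0,0],[0,0,0],[0,0,0],[0,0,0]],"grip":[0.3,0.3,0.3,0.3,0.3,0.3]}' 80
python3 - <<'E'
from h import *
goto([627.4,204,60],115.8)
E
```

```text
time_s: 4.92
tool_pos: [626.7, 205.4, 60.0]
eef_rot: [2.661, -1.668, -0.005]
force: [-0.1, 0.4, -1.1]
gripper_width: 33.4
t 4.92 tcp [626.7 205.4  60. ] toolx deg -64.16 toolz [-3.2e-03  7.0e-04 -1.0e+00] F [-0.1  0.4 -1.1] w 33.4
 shift cm [ 0.154 -0.008 -0.004] n 0.0
 dr(k=0) [-3.1000e-03  4.1000e-03 -3.1408e+00] rows 25.1
 dr(k=180) [0.0026 0.002  0.0008] rows 0.0
 q [-0.1   0.69 -0.43  1.63  0.34  0.9  -1.78]
```

```bash
python3 -m handwheel '{"xyz":[[0,0,-1],[0,0,-3],[0,0,-3],[0,0,-3],[0,0,-1],[0,0,0]],"dr":[[0,0,0],[0,0,0],[0,0,0],[0,0,0],[0,0,0],[0,0,0]],"grip":[0.1,0.1,0.1,0.1,0.1,0.1]}' 80
python3 - <<'E'
from h import *
goto([547,-149.7,160],90.8)
E
```

```text
time_s: 5.42
tool_pos: [623.8, 204.1, 172.1]
eef_rot: [2.656, -1.663, -0.014]
force: [0.4, -0.5, -4.0]
gripper_width: 33.0
t 5.42 tcp [623.8 204.1 172.1] toolx deg -64.11 toolz [-0.0122 -0.0021 -0.9999] F [ 0.4 -0.5 -4. ] w 33.0
 shift cm [28.475 22.347  1.381] n 8.7
 dr(k=0) [-1.1000e-03  1.7100e-02 -2.7036e+00] rows 21.6
 dr(k=180) [0.0124 0.0008 0.438 ] rows 3.5
 q [-0.07  0.57 -0.47  1.54  0.27  1.11 -1.73]
```

```bash
python3 -m handwheel '{"xyz":[[1.5,1.2,0],[2.8,2.2,0],[2.8,2.2,0],[2.8,2.2,0],[2.8,2.2,0],[2.8,2.2,0],[2.8,2.2,0],[2.8,2.2,0],[2,1.6,0],[1,0.8,0],[0,0,0],[0,0,0]],"dr":[[0.012,0,0],[0,0,0.03],[0,0,0],[0,0,0],[0,0,0],[0,0,0],[0,0,0],[0,0,0],[0,0,0],[0,0,0.1],[0,0,0.1],[0,0,0.1]],"grip":[0.1,0.1,0.1,0.1,0.1,0.1,0.1,0.1,0.1,0.1,0.1,0.1]}' 80
python3 - <<'E'
from h import *
goto([547,-149.7,160],90.8)
E
```

```text
time_s: 6.42
tool_pos: [536.4, -107.4, 152.5]
eef_rot: [2.338, -2.085, -0.033]
force: [-0.1, 0.4, -3.2]
gripper_width: 33.2
t 6.42 tcp [ 536.4 -107.4  152.5] toolx deg -83.46 toolz [-0.0216  0.0073 -0.9997] F [-0.1  0.4 -3.2] w 33.2
 shift cm [ 4.313 -0.555 -0.806] n 1.1
 dr(k=0) [-0.0132  0.0321 -3.0412] rows 24.3
 dr(k=180) [0.0211 0.0087 0.1002] rows 0.8
 q [ 0.4   0.4  -0.37  1.84  0.17  0.96 -1.5 ]
```

```bash
python3 -m handwheel '{"xyz":[[1.5,-0.2,-0.3],[1.5,-0.2,-0.2],[1.3,-0.15,0],[0,0,0],[0,0,0]],"dr":[[0.02,0.009,0.05],[0,0,0.05],[0,0,0],[0,0,0],[0,0,0]],"grip":[0.1,0.1,0.1,0.1,0.1]}' 80
python3 - <<'E'
from h import *
goto([547,-149.7,145],90.8)
E
```

```text
time_s: 6.83
tool_pos: [540.8, -153.8, 151.3]
eef_rot: [2.22, -2.214, -0.013]
force: [-0.4, 0.1, -3.7]
gripper_width: 33.2
t 6.83 tcp [ 540.8 -153.8  151.3] toolx deg -89.85 toolz [-0.0102  0.0015 -0.9999] F [-0.4  0.1 -3.7] w 33.2
 shift cm [-0.407 -0.624  0.626] n 0.2
 dr(k=0) [ 2.5000e-03 -1.5900e-02  3.1301e+00] rows 25.0
 dr(k=180) [ 0.0102  0.0016 -0.0114] rows 0.1
 q [ 0.45  0.42 -0.33  1.81  0.16  0.95 -1.52]
```

```bash
python3 -m handwheel '{"xyz":[[-0.4,-0.6,0.3],[0,0,0],[0,0,0]],"dr":[[0.01,0.002,-0.011],[0,0,0],[0,0,0]],"grip":[0.1,0.1,0.1]}' 80
python3 - <<'E'
from h import *
import pickle
goto([547,-149.7,140],90.8)
for n in("wrist","top","scene"):
    s=env.snapshot(n); save(n+"4.png",s["frame"]); pickle.dump(s,open(n+"4.pkl","wb"))
    if n=="scene": save("scene4c.png",cv2.resize(s["frame"][150:300,140:300],(640,600),interpolation=cv2.INTER_CUBIC))
    if n=="top": save("top4c.png",cv2.resize(s["frame"][180:270,290:390],(660,594),interpolation=cv2.INTER_CUBIC))
E
```

```text
time_s: 7.08
tool_pos: [547.1, -148.4, 146.8]
eef_rot: [-2.241, 2.202, 0.002]
force: [-0.5, 0.2, -2.2]
gripper_width: 33.3
t 7.08 tcp [ 547.1 -148.4  146.8] toolx deg -88.99 toolz [-9.e-04  1.e-03 -1.e+00] F [-0.5  0.2 -2.2] w 33.3
 shift cm [0.127 0.013 0.683] n 0.2
 dr(k=0) [-1.6000e-03  1.4000e-03 -3.1379e+00] rows 25.1
 dr(k=180) [0.0009 0.001  0.0037] rows 0.0
 q [ 0.44  0.43 -0.34  1.81  0.17  0.93 -1.52]
```

View pics/wrist4.png

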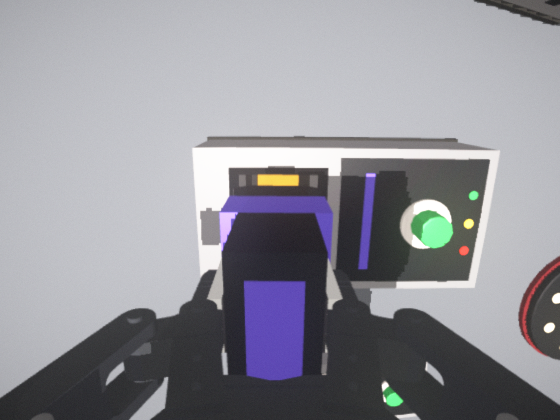

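View pics/scene4c.png

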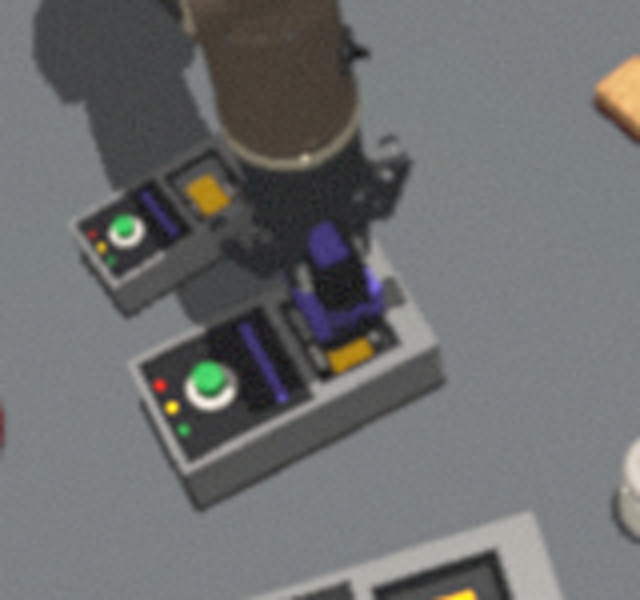

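Run:
```python
from h import *
import pickle
s=pickle.load(open("wrist4.pkl","rb")); X=cloud(s); Z=X[...,2]
m=np.zeros(Z.shape,bool); m[215:380,200:350]=1
P=X[m&(Z>180)&(Z<195)]; print("top face",len(P),np.median(P[:,2]),cv2.minAreaRect(P[:,:2].astype(np.float32)),P[:,0].max(),np.percentile(P[:,1],[1,99]))
m[:]=0; m[190:250,210:345]=1
P=X[m&(Z>138)&(Z<150)]; print("shelf",len(P),np.percentile(P[:,0],[1,99]),np.percentile(P[:,1],[1,99]))
# charger top
m[:]=0; m[140:290,190:495]=1
P=X[m&(Z>62)&(Z<71)]; print("charger",np.median(P[:,2]),cv2.minAreaRect(P[:,:2].astype(np.float32)))
# pocket far corners
W=plane(s,[[229.5,168],[328,168]],67); print(W)
for r in (185,): print(Z[r,215:345:4].round(0)); print(X[r,215:345:4,1].round(0))
g=s["frame"][185,215:345].sum(1); print(g)
```

```text
top face 14722 188.40128575483718 ((551.7089233398438, -150.05502319335938), (51.576446533203125, 51.18746566772461), 0.5517957806587219) 577.6208327740603 [-170.78307439 -128.08189035]
shelf 1507 [560.47377542 577.08090545] [-174.66967666 -124.94211943]
charger 67.37217375408218 ((546.787841796875, -197.16207885742188), (101.56287384033203, 202.0146026611328), 0.912413477897644)
[[ 582.97166803 -119.68943462   67.        ]
 [ 584.12560959 -183.52496088   67.        ]]
[67. 68. 68. 66. 65. 64. 59. 29.  7.  8.  6. 39. 40. 39. 39. 40. 40. 39.
 39. 39. 39.  7.  8.  6. 21. 48. 63. 64. 66. 67. 68. 67. 67.]
[-110. -113. -115. -118. -120. -123. -125. -125. -126. -130. -133. -138.
 -141. -144. -147. -149. -152. -155. -158. -161. -164. -170. -173. -176.
 -178. -178. -179. -181. -184. -186. -189. -191. -194.]
[756 756 756 756 756 757 756 756 757 756 757 756 756 747 406 264 269 262
 268 267 257 260 261 278 365 386 383 375 365 350 327 246 242 232 232 227
 237 252 258 255 250 264 309 398 402 410 408 413 401 411 400 414 396 391
 405 395 399 417 458 469 462 470 469 473 464 469 465 461 458 463 465 462
 465 461 464 462 457 459 459 456 453 459 438 314 213 199 207 205 187 192
 200 193 195 218 265 343 355 359 361 360 360 349 290 187 180 177 176 190
 183 177 182 180 256 387 418 423 414 422 416 417 415 423 421 423 405 367
 217 178 178 170]
```

```bash
python3 -m handwheel '{"xyz":[[0.2,0.1,0.5],[0,0,0.5],[0,0,0.0],[0,0,0]],"dr":[[0.001,0.001,0.004],[0,0,0],[0,0,0],[0,0,0]],"grip":[0.1,0.1,0.1,0.1]}' 80
python3 - <<'E'
from h import *
goto([546,-150.5,130],90.8)
E
```

```text
time_s: 7.57
tool_pos: [546.1, -150.2, 136.4]
eef_rot: [-2.237, 2.206, -0.002]
force: [-0.3, -0.2, -3.0]
gripper_width: 33.5
t 7.57 tcp [ 546.1 -150.2  136.4] toolx deg -89.2 toolz [ 9.e-04 -5.e-04 -1.e+00] F [-0.3 -0.2 -3. ] w 33.5
 shift cm [0.034 0.008 0.64 ] n 0.2
 dr(k=0) [ 8.0000e-04 -1.4000e-03 -3.1416e+00] rows 25.1
 dr(k=180) [-0.0009 -0.0005  0.    ] rows 0.0
 q [ 0.44  0.44 -0.33  1.83  0.18  0.91 -1.53]
```

```bash
python3 -m handwheel '{"xyz":[[0,0,0.4],[0,0,0.4],[0,0,0.3],[0,0,0.3],[0,0,0.2],[0,0,0]],"dr":[[0,0,0],[0,0,0],[0,0,0],[0,0,0],[0,0,0],[0,0,0]],"grip":[0.1,0.1,0.1,0.1,0.1,0.1]}' 80
python3 - <<'E'
from h import *
goto([546,-150.5,110],90.8)
E
```

```text
time_s: 8.07
tool_pos: [545.9, -150.2, 118.4]
eef_rot: [-2.237, 2.206, -0.001]
force: [0.2, 0.7, -3.6]
gripper_width: 32.9
t 8.07 tcp [ 545.9 -150.2  118.4] toolx deg -89.21 toolz [ 5.e-04 -4.e-04 -1.e+00] F [ 0.2  0.7 -3.6] w 32.9
 shift cm [ 0.026 -0.011  0.839] n 0.2
 dr(k=0) [-6.0000e-04  7.0000e-04  3.1414e+00] rows 25.1
 dr(k=180) [-0.0005 -0.0004 -0.0002] rows 0.0
 q [ 0.43  0.46 -0.33  1.84  0.19  0.87 -1.54]
```

```bash
python3 -m handwheel '{"xyz":[[0,0,0.3],[0,0,0.3],[0,0,0.2],[0,0,0.2],[0,0,0]],"dr":[[0,0,0],[0,0,0],[0,0,0],[0,0,0],[0,0,0]],"grip":[0.1,0.1,0.1,0.1,0.1]}' 80
python3 - <<'E'
from h import *
goto([546,-150.5,100],90.8)
E
```

```text
time_s: 8.48
tool_pos: [546.0, -150.3, 107.4]
eef_rot: [-2.236, 2.206, -0.001]
force: [-0.6, -0.6, -3.4]
gripper_width: 33.6
t 8.48 tcp [ 546.  -150.3  107.4] toolx deg -89.21 toolz [ 7.e-04 -4.e-04 -1.e+00] F [-0.6 -0.6 -3.4] w 33.6
 shift cm [0.022 0.004 0.737] n 0.2
 dr(k=0) [-6.0000e-04  1.0000e-03  3.1413e+00] rows 25.1
 dr(k=180) [-0.0007 -0.0004 -0.0002] rows 0.0
 q [ 0.43  0.47 -0.32  1.85  0.19  0.85 -1.55]
```

```bash
python3 -m handwheel '{"xyz":[[0,0,0.2],[0,0,0.2],[0,0,0.2],[0,0,0]],"dr":[[0,0,0],[0,0,0],[0,0,0],[0,0,0]],"grip":[0.1,0.1,0.1,0.1]}' 80
python3 -m handwheel '{"xyz":[[0,0,0.2],[0,0,0.1],[0,0,0]],"dr":[[0,0,0],[0,0,0],[0,0,0]],"grip":[0.1,0.1,0.1]}' 80
```

```text
time_s: 8.82
tool_pos: [546.2, -150.3, 100.9]
eef_rot: [-2.236, 2.206, -0.002]
force: [-0.1, 0.4, -3.7]
gripper_width: 33.2
time_s: 9.07
tool_pos: [546.4, -150.3, 98.1]
eef_rot: [-2.236, 2.206, -0.002]
force: [-0.6, -0.3, 1.6]
gripper_width: 32.9
```

```bash
python3 -m handwheel '{"xyz":[[0,0,0.15],[0,0,0.15],[0,0,0]],"dr":[[0,0,0],[0,0,0],[0,0,0]],"grip":[0.1,0.1,0.1]}' 80
```

```text
time_s: 9.32
tool_pos: [546.5, -150.3, 95.8]
eef_rot: [-2.236, 2.206, -0.003]
force: [-1.9, -0.2, 1.1]
gripper_width: 33.2
```

```bash
python3 -m handwheel '{"xyz":[[0,0,0.15],[0,0,0.15],[0,0,0]],"dr":[[0,0,0],[0,0,0],[0,0,0]],"grip":[0.1,0.1,0.1]}' 80
python3 -m handwheel '{"xyz":[[0,0,0.15],[0,0,0.15],[0,0,0]],"dr":[[0,0,0],[0,0,0],[0,0,0]],"grip":[0.1,0.1,0.1]}' 80
```

```text
time_s: 9.57
tool_pos: [546.6, -150.2, 93.3]
eef_rot: [-2.236, 2.206, -0.004]
force: [-2.2, 0.4, 4.2]
gripper_width: 33.5
time_s: 9.82
tool_pos: [546.7, -150.2, 91.6]
eef_rot: [-2.236, 2.206, -0.004]
force: [-1.7, 0.9, 7.0]
gripper_width: 33.0
```

```bash
python3 -m handwheel '{"xyz":[[0,0,0.15],[0,0,0.15],[0,0,0]],"dr":[[0,0,0],[0,0,0],[0,0,0]],"grip":[0.1,0.1,0.1]}' 80
```

```text
time_s: 10.07
tool_pos: [546.7, -150.1, 90.4]
eef_rot: [-2.236, 2.207, -0.005]
force: [-3.3, -0.3, 7.0]
gripper_width: 33.2
```

```bash
python3 -m handwheel '{"xyz":[[0,0,0.15],[0,0,0.15],[0,0,0]],"dr":[[0,0,0],[0,0,0],[0,0,0]],"grip":[0.1,0.1,0.1]}' 80
```

```text
time_s: 10.32
tool_pos: [546.7, -150.1, 89.7]
eef_rot: [2.235, -2.207, 0.007]
force: [-3.6, 0.2, 7.9]
gripper_width: 33.2
```

```bash
python3 -m handwheel '{"xyz":[[0,0,0.15],[0,0,0.15],[0,0,0]],"dr":[[0,0,0],[0,0,0],[0,0,0]],"grip":[0.1,0.1,0.1]}' 80
```

```text
time_s: 10.57
tool_pos: [546.7, -150.0, 89.2]
eef_rot: [2.235, -2.207, 0.008]
force: [-3.8, 1.3, 7.3]
gripper_width: 33.0
```

```bash
python3 -m handwheel '{"xyz":[[0,0.06,0.2],[0,0.03,0.22],[0,0,0.22]],"dr":[[0,0.008,0],[0,0,0],[0,0,0]],"grip":[0.1,0.1,0.1]}' 80
python3 - <<'E'
from h import *
goto([546,-150.5,80],90.8)
E
```

```text
time_s: 10.82
tool_pos: [546.7, -149.7, 85.6]
eef_rot: [2.231, -2.204, 0.021]
force: [-3.4, 1.3, 6.7]
gripper_width: 32.9
t 10.82 tcp [ 546.7 -149.7   85.6] toolx deg -89.29 toolz [ 0.0055 -0.0131 -0.9999] F [-3.4  1.3  6.7] w 32.9
 shift cm [0.069 0.07  0.558] n 0.1
 dr(k=0) [-0.0207  0.0083  3.14  ] rows 25.1
 dr(k=180) [-0.0053 -0.0132 -0.0015] rows 0.1
 q [ 0.41  0.5  -0.31  1.87  0.22  0.8  -1.58]
```

```bash
python3 -m handwheel '{"xyz":[[0.03,0.05,0.15],[0.0,0.03,0.15],[0,0,0.1]],"dr":[[-0.005,-0.013,0],[0,0,0],[0,0,0]],"grip":[0.1,0.1,0.1]}' 80
python3 - <<'E'
from h import *
goto([546,-150.5,80],90.8)
E
```

```text
time_s: 11.07
tool_pos: [546.6, -150.1, 82.2]
eef_rot: [-2.235, 2.206, -0.003]
force: [-0.6, -0.1, -1.5]
gripper_width: 32.9
t 11.07 tcp [ 546.6 -150.1   82.2] toolx deg -89.26 toolz [ 2.2e-03 -8.0e-04 -1.0e+00] F [-0.6 -0.1 -1.5] w 32.9
 shift cm [0.037 0.061 0.224] n 0.1
 dr(k=0) [-1.4000e-03  3.5000e-03  3.1406e+00] rows 25.1
 dr(k=180) [-0.0022 -0.0009 -0.001 ] rows 0.0
 q [ 0.42  0.51 -0.31  1.87  0.21  0.8  -1.56]
```

```bash
python3 -m handwheel '{"xyz":[[0,0.02,0.12],[0,0,0.08]],"dr":[[0,0,0],[0,0,0]],"grip":[0.1,0.1]}' 80; python3 -m handwheel '{"xyz":[[0,0,0.1],[0,0,0.1]],"dr":[[0,0,0],[0,0,0]],"grip":[0.1,0.1]}' 80
```

```text
time_s: 11.23
tool_pos: [546.6, -150.2, 79.8]
eef_rot: [-2.235, 2.206, -0.004]
force: [-2.3, 0.2, 4.6]
gripper_width: 33.1
time_s: 11.4
tool_pos: [546.9, -150.1, 79.1]
eef_rot: [-2.235, 2.207, -0.006]
force: [-6.0, 0.6, 19.1]
gripper_width: 33.1
```

```bash
python3 -m handwheel '{"xyz":[[0,0,-0.08],[0,0,0]],"dr":[[0,0,0],[0,0,0]],"grip":[0.1,0.1]}' 80; python3 -m handwheel '{"xyz":[[0,0,0],[0,0,0],[0,0,0]],"dr":[[0,0,0],[0,0,0],[0,0,0]],"grip":[0.6,0.8,0.8]}' 20
```

```text
time_s: 11.57
tool_pos: [546.7, -150.1, 80.7]
eef_rot: [-2.236, 2.207, -0.006]
force: [-1.1, 0.5, 1.7]
gripper_width: 33.4
time_s: 11.82
tool_pos: [547.5, -150.3, 80.5]
eef_rot: [-2.235, 2.206, -0.009]
force: [-0.2, 0.6, -0.4]
gripper_width: 67.5
```

```bash
python3 -m handwheel '{"xyz":[[0,0,0],[0,0,0],[0,0,0],[0,0,0]],"dr":[[0,0,0],[0,0,0],[0,0,0],[0,0,0]],"grip":[0.8,0.8,0.8,0.8]}' 20
python3 - <<'E'
from h import *
goto([547,-150.5,150],90.8)
s=env.snapshot("wrist"); save("w5.png",s["frame"]); X=cloud(s);Z=X[...,2]
m=np.zeros(Z.shape,bool); m[190:390,220:340]=1
P=X[m&(Z>100)&(Z<140)]; print(len(P),np.median(P[:,2]))
P=X[(Z>60)&(Z<74)];print(np.median(P[:,2]))
E
```

```text
time_s: 12.15
tool_pos: [547.8, -150.1, 79.8]
eef_rot: [-2.235, 2.205, -0.009]
force: [0.6, 0.5, -0.2]
gripper_width: 68.5
t 12.15 tcp [ 547.8 -150.1   79.8] toolx deg -89.23 toolz [ 0.005  -0.0029 -1.    ] F [ 0.6  0.5 -0.2] w 68.5
 shift cm [ 0.063  0.046 -7.017] n 1.7
 dr(k=0) [-0.0046  0.0078  3.141 ] rows 25.1
 dr(k=180) [-0.005  -0.003  -0.0006] rows 0.0
 q [ 0.42  0.51 -0.31  1.87  0.21  0.79 -1.57]
14508 122.61002085758928
67.29272151660878
```

View pics/w5.png

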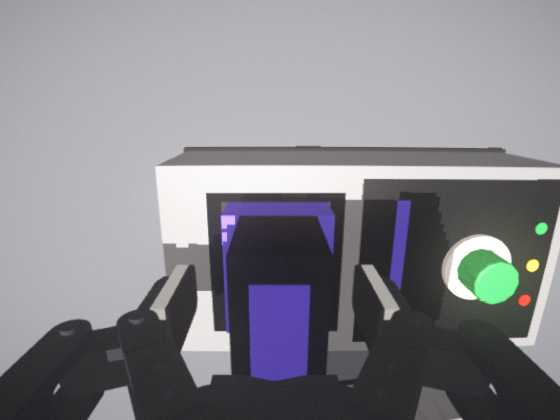

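```bash
python3 -m handwheel '{"xyz":[[0.05,0,-1],[0,0,-2],[0,0,-2.5],[0,0,-2],[0,0,0]],"dr":[[-0.005,-0.003,0],[0,0,0],[0,0,0],[0,0,0],[0,0,0]],"grip":[0.85,0.85,0.85,0.85,0.85]}' 20
python3 - <<'E'
from h import *
goto([548.5,-249.5,150],90.8)
E
```

```text
time_s: 12.62
tool_pos: [546.4, -150.0, 155.6]
eef_rot: [2.235, -2.204, -0.008]
force: [0.6, 0.2, 1.2]
gripper_width: 72.7
t 12.62 tcp [ 546.4 -150.   155.6] toolx deg -89.2 toolz [-0.0051  0.002  -1.    ] F [0.6 0.2 1.2] w 72.7
 shift cm [ 9.952 -0.078  0.543] n 2.4
 dr(k=0) [ 0.0033 -0.008   3.1415] rows 25.1
 dr(k=180) [ 0.0051  0.0021 -0.0001] rows 0.0
 q [ 0.44  0.42 -0.34  1.8   0.16  0.96 -1.52]
```

```bash
python3 -m handwheel '{"xyz":[[2.5,0,0],[3,0,0],[2.5,0,0],[1.3,0,0],[0,0,0],[0,0,0],[0,0,0],[0,0,0]],"dr":[[0.005,0.002,0],[0,0,0],[0,0,0],[0,0,0],[0,0,0],[0,0,0],[0,0,0],[0,0,0]],"grip":[0.85,0.6,0.2,0,0,0,0,0]}' 20
python3 - <<'E'
from h import *
goto([548.5,-249.5,100],90.8)
import pickle
for n in("wrist","top"):
    s=env.snapshot(n); save(n+"6.png",s["frame"]); pickle.dump(s,open(n+"6.pkl","wb"))
E
```

```text
time_s: 13.28
tool_pos: [548.6, -241.4, 155.0]
eef_rot: [-2.241, 2.198, 0.0]
force: [0.3, -0.5, 0.3]
gripper_width: 0.1
t 13.28 tcp [ 548.6 -241.4  155. ] toolx deg -88.9 toolz [ 0.0018  0.0021 -1.    ] F [ 0.3 -0.5  0.3] w 0.1
 shift cm [0.821 0.034 5.501] n 1.3
 dr(k=0) [-3.2000e-03 -2.8000e-03 -3.1364e+00] rows 25.1
 dr(k=180) [-0.0018  0.002   0.0052] rows 0.0
 q [ 0.56  0.46 -0.31  1.73  0.16  0.97 -1.36]
```

View pics/wrist6.png

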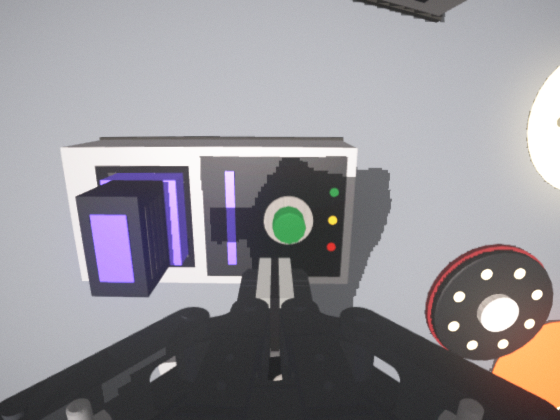

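Run:
```python
from h import *
import pickle
s=pickle.load(open("wrist6.pkl","rb")); X=cloud(s); Z=X[...,2]
m=np.zeros(Z.shape,bool); m[195:250,262:315]=1
h=cv2.cvtColor(s["frame"],cv2.COLOR_RGB2HSV)
g=m&(h[...,0]>50)&(h[...,0]<80)&(h[...,1]>120)&(Z>78)
P=X[g]; zt=np.percentile(P[:,2],70); P=P[P[:,2]>zt-4]; print("cap top",zt,cv2.minEnclosingCircle(P[:,:2].astype(np.float32)),P.mean(0))
m[:]=0; m[180:300,70:165]=1
P=X[m&(Z>110)&(Z<135)];print("pack top",np.median(P[:,2]),cv2.minAreaRect(P[:,:2].astype(np.float32)))
P=X[(Z>62)&(Z<72)]; print("charger top",np.median(P[:,2]))
goto([548.5,-248.8,100],90.8)
```

```text
cap top 87.50982326853814 ((548.7203979492188, -251.53126525878906), 10.29700756072998) [ 549.17335898 -251.45355373   87.08069837]
pack top 122.6364783286393 ((546.2300415039062, -152.45077514648438), (61.07871627807617, 36.692657470703125), 0.24730125069618225)
charger top 67.44963410985382
t 13.38 tcp [ 548.8 -241.2  155.2] toolx deg -88.86 toolz [ 0.002  0.002 -1.   ] F [-0.   0.1 -1.6] w 0.2
 shift cm [0.772 0.052 5.518] n 1.3
 dr(k=0) [-3.0000e-03 -3.2000e-03 -3.1357e+00] rows 25.1
 dr(k=180) [-0.002   0.0019  0.0059] rows 0.1
 q [ 0.56  0.46 -0.31  1.73  0.16  0.97 -1.36]
```

```bash
python3 -m handwheel '{"xyz":[[0.8,-0.05,1],[0,0,2],[0,0,1.5],[0,0,0],[0,0,0]],"dr":[[-0.002,0.002,0.005],[0,0,0],[0,0,0],[0,0,0],[0,0,0]],"grip":[0,0,0,0,0]}' 20
python3 - <<'E'
from h import *
goto([549.5,-249.2,92],90.8)
E
```

```text
time_s: 13.8
tool_pos: [551.0, -247.7, 107.9]
eef_rot: [-2.242, 2.2, -0.003]
force: [0.1, 0.6, 0.1]
gripper_width: -0.2
t 13.8 tcp [ 551.  -247.7  107.9] toolx deg -88.92 toolz [ 0.0018 -0.001  -1.    ] F [0.1 0.6 0.1] w -0.2
 shift cm [0.149 0.16  1.591] n 0.4
 dr(k=0) [ 1.6000e-03 -2.8000e-03 -3.1368e+00] rows 25.1
 dr(k=180) [-0.0018 -0.001   0.0048] rows 0.0
 q [ 0.56  0.52 -0.29  1.76  0.19  0.89 -1.37]
```

```bash
python3 -m handwheel '{"xyz":[[0.15,0.15,0.4],[0,0,0.4],[0,0,0.3],[0,0,0],[0,0,0]],"dr":[[-0.002,-0.001,0.005],[0,0,0],[0,0,0],[0,0,0],[0,0,0]],"grip":[0,0,0,0,0]}' 20
python3 - <<'E'
from h import *
goto([549.5,-249.2,90],90.8)
E
```

```text
time_s: 14.22
tool_pos: [550.5, -249.6, 97.5]
eef_rot: [-2.236, 2.206, -0.002]
force: [0.8, 0.6, -0.2]
gripper_width: -0.1
t 14.22 tcp [ 550.5 -249.6   97.5] toolx deg -89.22 toolz [ 1.5e-03 -7.0e-04 -1.0e+00] F [ 0.8  0.6 -0.2] w -0.1
 shift cm [-0.037  0.099  0.749] n 0.2
 dr(k=0) [-1.2000e-03  2.3000e-03  3.1412e+00] rows 25.1
 dr(k=180) [-0.0014 -0.0008 -0.0004] rows 0.0
 q [ 0.56  0.54 -0.29  1.76  0.19  0.87 -1.38]
```

```bash
python3 -m handwheel '{"xyz":[[0,0.1,0.3],[0,0,0.25],[0,0,0.15],[0,0,0]],"dr":[[0,0,0],[0,0,0],[0,0,0],[0,0,0]],"grip":[0,0,0,0]}' 20
python3 -m handwheel '{"xyz":[[0,0,0.15],[0,0,0.1],[0,0,0]],"dr":[[0,0,0],[0,0,0],[0,0,0]],"grip":[0,0,0]}' 20
```

```text
time_s: 14.55
tool_pos: [549.9, -249.8, 90.8]
eef_rot: [-2.236, 2.206, -0.005]
force: [0.2, 0.4, 0.2]
gripper_width: 0.2
time_s: 14.8
tool_pos: [550.0, -249.9, 88.1]
eef_rot: [-2.236, 2.206, -0.005]
force: [1.0, 0.1, 0.1]
gripper_width: 0.2
```

```bash
python3 -m handwheel '{"xyz":[[0,0,0.12],[0,0,0.12],[0,0,0]],"dr":[[0,0,0],[0,0,0],[0,0,0]],"grip":[0,0,0]}' 20
```

```text
time_s: 15.05
tool_pos: [550.1, -249.9, 86.0]
eef_rot: [-2.235, 2.206, -0.006]
force: [-1.8, 0.2, 3.7]
gripper_width: -0.4
```

```bash
python3 -m handwheel '{"xyz":[[0,0,0.12],[0,0,0.12],[0,0,0.05]],"dr":[[0,0,0],[0,0,0],[0,0,0]],"grip":[0,0,0]}' 20
```

```text
time_s: 15.3
tool_pos: [550.1, -249.9, 83.7]
eef_rot: [-2.236, 2.206, -0.006]
force: [-2.2, 0.5, 3.4]
gripper_width: -0.3
```

```bash
python3 -m handwheel '{"xyz":[[0,0,0.12],[0,0,0.12],[0,0,0.05]],"dr":[[0,0,0],[0,0,0],[0,0,0]],"grip":[0,0,0]}' 20
```

```text
time_s: 15.55
tool_pos: [550.2, -250.0, 80.2]
eef_rot: [-2.235, 2.206, -0.007]
force: [-2.4, 0.9, 8.6]
gripper_width: -0.1
```

```bash
python3 -m handwheel '{"xyz":[[0,0,0.03],[0,0,0],[0,0,0]],"dr":[[0,0,0],[0,0,0],[0,0,0]],"grip":[0,0,0]}' 20
python3 -m handwheel '{"xyz":[[0,0,-1],[0,0,-2],[0,0,-2.5],[0,0,-2],[0,0,-0.5],[0,0,0],[0,0,0]],"dr":[[0,0,0],[0,0,0],[0,0,0],[0,0,0],[0,0,0],[0,0,0],[0,0,0]],"grip":[0,0,0,0,0,0,0]}' 20
python3 - <<'E'
from h import *
import pickle
s=env.snapshot("wrist"); save("w7.png",s["frame"])
X=cloud(s); Z=X[...,2]
h=cv2.cvtColor(s["frame"],cv2.COLOR_RGB2HSV)
g=(h[...,0]>50)&(h[...,0]<80)&(h[...,1]>120)&(X[...,2]>68)&(np.abs(X[...,1]+251)<15)&(np.abs(X[...,0]-549)<15)
P=X[g];print("cap",len(P),np.percentile(P[:,2],[50,70,90]) if len(P) else 0)
P=X[(Z>112)&(Z<130)&(np.abs(X[...,1]+150)<40)&(np.abs(X[...,0]-547)<40)];print("pack",len(P),np.median(P[:,2]),cv2.minAreaRect(P[:,:2].astype(np.float32)))
P=X[(Z>62)&(Z<72)]; print("charger top",np.median(P[:,2]))
s=env.snapshot("top"); X=cloud(s); Z=X[...,2]; save("top7.png",s["frame"]); save("top7c.png",cv2.resize(s["frame"][110:300,200:460],(780,570)))
m=((Z>15)&(Z<200)).astype(np.uint8)
nl,lab,stt,cen=cv2.connectedComponentsWithStats(m)
for i in range(1,nl):
    if stt[i,4]<60: continue
    P=X[lab==i]; r=cv2.minAreaRect(P[:,:2].astype(np.float32)); print(cen[i].round(),np.round(r[0],1),np.round(r[1],1))
goto(None)
E
```

```text
time_s: 15.8
tool_pos: [550.1, -249.9, 80.3]
eef_rot: [-2.236, 2.206, -0.006]
force: [-0.6, 1.1, 0.6]
gripper_width: 0.4
time_s: 16.38
tool_pos: [549.7, -249.4, 163.9]
eef_rot: [-2.236, 2.205, -0.004]
force: [0.2, 0.2, 0.5]
gripper_width: -0.1
cap 712 [81.07161553 81.49544481 81.99716601]
pack 6438 122.65650540097386 ((546.390869140625, -152.68902587890625), (60.81948471069336, 36.09427261352539), 0.8158554434776306)
charger top 67.45667496383226
[355. 155.] [ 786.5 -245.7] [267.  136.9]
[ 61. 202.] [660.4 750.9] [500.4  97.7]
[105. 182.] [719.8 600.6] [153.5 153.8]
[283. 164.] [758.2  -7.7] [49.9 48.6]
[335. 227.] [ 547.1 -186.8] [101.  185.4]
[422. 253.] [ 444.8 -473.5] [ 72.6 115.3]
[234. 253.] [465.2 166. ] [79.7 50.2]
[149. 267.] [428.6 427.9] [121.6 216.6]
[348. 275.] [ 380.5 -213.3] [ 71.4 143.8]
[504. 357.] [ 145.4 -697.4] [146.5 212. ]
[ 78. 387.] [ 52.7 671.8] [ 64.2 199.9]
[287. 382.] [35.2 -0.9] [130.8 205.2]
[497. 414.] [ -70.5 -625.1] [ 10.7 349. ]
t 16.48 tcp [ 549.1 -249.2  163. ] toolx deg -89.2 toolz [ 1.e-03 -3.e-04 -1.e+00] F [-1.   0.7 -1. ] w 0.0
 q [ 0.57  0.46 -0.31  1.71  0.16  0.99 -1.35]
```

View pics/w7.png

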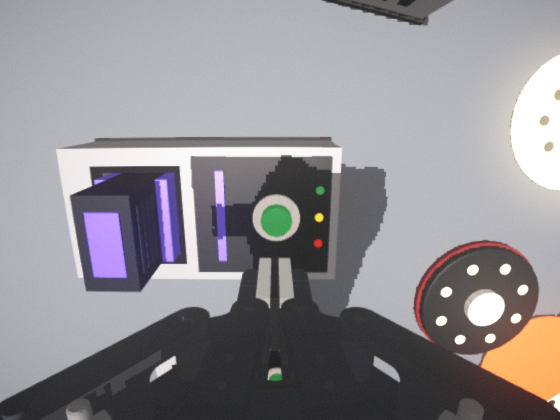

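View pics/top7.png

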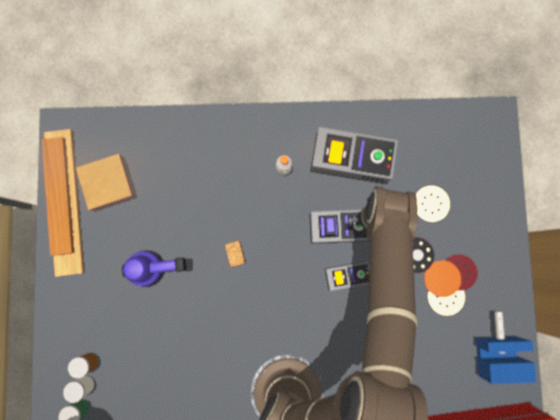

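```bash
python3 -c "
from station import env
print(env.job_done())"
```

```text
the job is handed in; nothing more can be done
None
```

The battery pack is clipped into the 200 × 100 × 66 mm charger (the middle of the three) and the green button is pressed in. I handed the job in at about 16.5 s; no verdict came back.

- **Pack:** I pressed it down through the force peak (about 11 N) and the drop after it. The firm stop followed, where the wrist read 19 N; adding the pack's weight, that was about 22 N on the charger. I then let go, and the pack stayed down. Its centre is about 5 mm above the pocket's mouth, where an unclipped pack would stand near 21 mm.
- **Button:** I pressed it with the fingers shut until the force gave way and the stop was felt, with a highest reading of 8.6 N. After I backed off, the cap stood about 6 mm lower than before, so it stays in.
- **Other things on the bench:** the block and glue bottle measured within 1 mm of where they were. The arm partly hid the backing pad in the last top view, and the sander's outline came out differently in the depth data. For both I have only the picture, where each appears at its earlier place. The robot was clear of everything, with the TCP at a height of 163 mm.
- **Disagreement:** the three cameras differed by 2–4 mm in y. I used the top camera's positions and corrected the pocket and button targets from the wrist view against the gripped and seated pack.

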